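Unclip the cover of a topping box

ROBOT

A 6-joint arm with a two-finger parallel gripper is mounted at the origin on the work surface. World frame = base frame: x ahead of the robot, y to its left, z up, the work surface at z = 0. Lengths are in m, angles in degrees, forces in N, time in s.
With the tool pointing down it reaches from about 0.35 to 0.875 m from the base axis. Payload 4.2 kg.
Tool frame: the origin (TCP) lies on the front face of the gripper's body, between the roots of the fingers; the fingertips stand finger_overhang ahead of it and the grasp point (between the pads) lies 51 mm ahead of it (finger_overhang is the distance from the TCP to the fingertips, in m); z points along the fingers, y is the line along which they close (so a half turn about z gives the same grasp; the last joint's range is limited). The gripper opens to 87 mm and grips with 3 to 60 N. Pads are 19 mm wide; open, the fingers measure 117 mm over their backs; the gripper's body (75 mm by 190 mm) begins 51 mm behind the grasp point.
Start: joints at [88.728, 22.042, 0.453, 0, -68.411, -14.817], TCP at [0.173, 0.601, 0.292] pointing down, gripper open.
Joint ranges: [-179.83, 179.83], [-69.29, 118.12], [-61.27, 80.66], [-181.25, 117.63], [-171.15, -9.14], [-177.46, 177.46]. Speed limits (degrees/s): [159.86, 159.86, 180, 180, 180, 180].

INTERFACE

Orientations are given as a 3x3 rotation matrix whose columns are the frame's x, y, z axes.
In Python, from station import sense, capture, camera_model, finish_job, finger_overhang gives the robot as it stands. The module is installed in compiled form; this text tells all that it offers.
- The arm moves only by the tool jog_arm, never from a script. Its argument "rows" is a list that holds one entry, the list of rows, each a list of 4 numbers: the shift along the tool's x, y, z in m, then the turn about the tool's z in rad. A call has 1 to 20 rows; each row shifts and turns the commanded pose from where the row before left it, along the tool's axes as they then stand; what a row does not reach is not made up. A row lasts 1/8 s, in which the tool goes at most 62.5 mm and 10.7 degrees, less where a joint would pass 70% of its speed; a pose out of reach is approached as far as the arm can. A call is refused whole if a number of a shift passes 0.0625 or a number of a turn 0.188, either way. A call with a gripper value outside its range is refused whole. "claw" is the opening, from 0 (shut) to 1 (fully open), set as the call begins (left out, the last holds). The fingers move at their own pace and stop on an object; the grip force is fixed at half the most. Time passes only in rows, so rows that do not move let the fingers close. It gives the time, the measured TCP pose, the force, the opening and the grip force at its end, in the units of the state.
- sense(): the state, without advancing time (a new reading comes with each control period).
- capture(name): name is "side" or "top" or "wrist"; returns the picture (400x640x3 uint8, red, green, blue); there is no depth.
- camera_model(name): a dict with "fovy" (degrees; the focal length in pixels is half the picture's height over the tangent of half this angle, whatever the lens; pixels are square), "cx", "cy" (the principal point, pixels), "eye" and "rotation" of the camera in the world. Camera axes: x right, y down, z forward; pixel columns grow to the right and rows downward; lengths in m; the calibration is good to about 2 mm. A picture is of the moment at which its call begins: read the wrist's pose just before it. camera_model takes no time and is no camera call; for the wrist camera it gives the pose at the moment of the call.
- finish_job(): hands the job in; it is judged then, once.
The state is a dict: "time_s": time; "joints": joint angles; "joint_velocities": joint speeds; "effort": joint torques, N m; "tcp_pos": TCP position; "ee_rot": TCP orientation; "wrist_force": force on the tool from outside, world axes, zero at the start; "moment": the same for the moment, N m; "gripper_width": opening from 0.0 (shut) to 1.0 (fully open); "gripper_force": force on a finger pad.
Only numpy, scipy, OpenCV 4.12 (cv2) and the standard library are available. Lean on these libraries where they do the work, as an engineer would, in place of code of your own. Each camera call takes 0.05 s, during which the arm holds its last target. There are 200 camera calls.

TASK

Open the steel topping box: press its snap tab inward, gently, and keep it pressed until the cover has risen on its lifters, then take the cover by its handle, lift it off and lay it down gently, flat and handle up, in the middle of the white cutting board. Go by feel at the tab, which breaks if it is pushed hard after it has reached its stop or if the cover is pulled while still clipped, and leave the bottle, the jar and the ramekin where they stand.

Things in the scene. Friction and masses are not known exactly. Their poses are not given: they have to be found in the camera images.
- box: Fixed open steel box, 176 (x) x 146 (y) x 106 mm, walls 6 mm; origin at the centre of its underside on the counter, z up. Its front, with the snap tab, faces its own -x. The clipped cover lies in its mouth, plate top 13 mm below the rim. Once the tab is pressed, damped lifters raise the cover level by 12 mm in 1 to 2 s; it then stays up when the tab is let go.
- tab: Black spring tab, middle of the box's front; pressed along the box's +x, it slides up to 7 mm and springs back. Origin at rest 100 mm in front of the box's centre, 86 mm above its underside; box axes. Its two wings hold the cover down and clear it after about 5 mm, at 5 to 9 N; hard stop at 7 mm (6 N of spring). Breaks above 16 N.
- tab_seat (a point): Fixed point 104 mm in front of the box's centre (box -x), 87 mm up, level with the middle of the tab's press pad: an upright black plate 30 mm wide (box y), 34 mm high, 8 mm thick, rigid with the tab, pressed on its front face towards box +x. It is screwed out differently on every box: the face stands 0 to 18 mm in front of this point, unmeasured; find it by touch.
- cover: Loose grey plastic cover, a plate 160 (x) x 130 (y) x 5 mm with a notch for the tab at its -x edge and an upright handle in its middle, about 0.22 kg. Origin at the centre of its underside, 88 mm above the counter when clipped; its axes agree with the box's then.
- handle (a point): Centre of the cover's handle, an upright fin 12 mm thick (cover x), 60 mm long (cover y) and 44 mm high, standing on the plate. This point is half-way up the fin: 27 mm above the cover's underside, 22 mm above the plate and 22 mm below the fin's top. Cover axes.
- board: Fixed white cutting board lying on the counter, 260 (x) x 220 (y) x 15 mm; origin at the centre of its underside.
- sauce: Bystander: white plastic sauce bottle, 56 mm across, 160 mm high; origin at the centre of its underside.
- jar: Bystander: glass jar, 60 mm across, 90 mm high; origin at the centre of its underside.
- ramekin: Bystander: white ceramic bowl, 84 mm across, 45 mm high; origin at the centre of its underside.
There are look-alikes about, which are no part of the job. Of the things like the box, leave any that is green; of the rest the smaller one is meant. Several things have the shape of the cover; the one meant has the colours described above.

How it is judged:
By the outcome, as a careful person would: the job done as asked, in the order asked, and still so for the second after the job is handed in, with the robot touching nothing.
It also fails if it takes over 64 s, if anything falls off the work surface, if the arm or the gripper's body presses on something with over 40 N, if the wrist force passes 120 N, or if a joint passes its speed limit or range.

## Working session

There is one attempt and no reset: what is moved stays moved. The work goes in short steps, Python scripts to look and compute and a tool call to move; the robot and the scene stay as the last step left them, time stands still between calls to the robot, and variables do not carry over. Pictures are saved under pics/ and viewed, at most 10 in all, crops included, and the job is handed in when it is done.

Besides the shell and the picture viewer there is one more tool, called by a JSON object that holds its "method" and its "body". jog_arm: Moves the arm, as the interface text tells. Its arguments: {"type":"object","properties":{"rows":{"type":"array"},"claw":{"type":"number"}},"required":["rows"]}

```bash
mkdir -p pics; python3 - <<'E'
from station import *
import cv2,json
for n in("top","side"):
    cv2.imwrite(f"pics/{n}0.png",capture(n)[:,:,::-1]); print(n,camera_model(n))
s=sense();print(s["time_s"],s["tcp_pos"],s["ee_rot"],finger_overhang)
E
```

```text
top {'fovy': 57.82589641722044, 'cx': 309.86964048709996, 'cy': 201.46361535550403, 'eye': array([0.40794875, 0.04571771, 1.49075375]), 'rotation': array([[ 0.00337438, -0.9977154 ,  0.06747288],
       [-0.99995718, -0.00278512,  0.00882551],
       [-0.00861743, -0.06749977, -0.99768207]])}
side {'fovy': 44.42088089999159, 'cx': 315.9381694989642, 'cy': 200.58080086534267, 'eye': array([-0.32010287, -0.87336874,  1.37600693]), 'rotation': array([[ 0.73170902, -0.49240987,  0.47131139],
       [-0.68135549, -0.50923726,  0.52576812],
       [-0.01888409, -0.70583988, -0.70811967]])}
0.1 [0.1730674  0.60013588 0.29129031] [[ 9.60794657e-01 -2.77260565e-01 -4.53588903e-04]
 [-2.77260921e-01 -9.60792788e-01 -1.89751052e-03]
 [ 9.02998925e-05  1.94888045e-03 -9.99998097e-01]] 0.0697
```

View pics/top0.png

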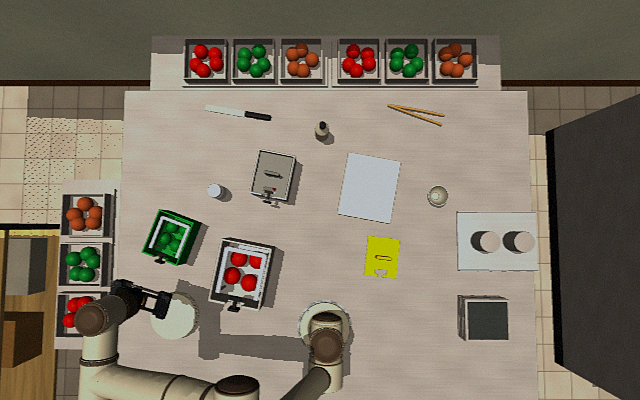

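View pics/side0.png

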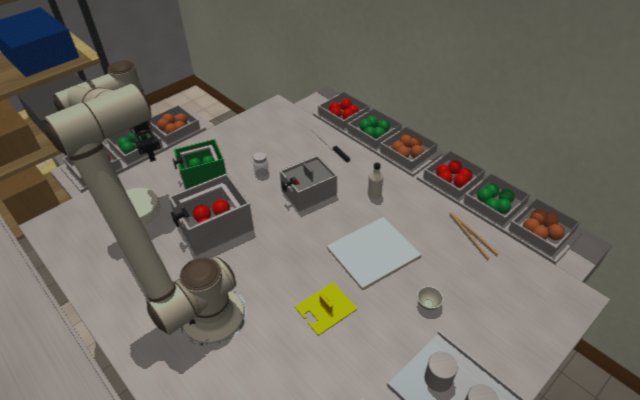

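The top view shows the steel box at about (273,175), its tab at (268,203), the board at (370,187), the bottle at (322,130), the jar at (215,190) and the ramekin at (437,196). I'll enlarge the box and the board next.

```bash
python3 - <<'E'
import cv2
a=cv2.imread("pics/top0.png")[140:230,240:410]
b=cv2.imread("pics/side0.png")[140:220,265:345]
cv2.imwrite("pics/c1.png",cv2.resize(a[:75,:65],None,fx=8,fy=8,interpolation=cv2.INTER_CUBIC))
cv2.imwrite("pics/c2.png",cv2.resize(b,None,fx=7,fy=7,interpolation=cv2.INTER_CUBIC))
g=cv2.imread("pics/top0.png")
m=cv2.inRange(g[145:228,330:408],(195,190,185),(255,255,255))
cs=max(cv2.findContours(m,0,2)[0],key=cv2.contourArea)
r=cv2.minAreaRect(cs);print(r,cv2.boxPoints(r)+[330,145])
print(g[187,370],g[187,335])
E
```

```text
((52.86000442504883, 74.02000427246094), (13.14808177947998, 4.382693290710449), 10.30484676361084) [[376.00000381 220.        ]
 [376.7840004  215.68800354]
 [389.72000504 218.04000854]
 [388.93600845 222.352005  ]]
[190 188 180] [145 158 176]
```

View pics/c1.png

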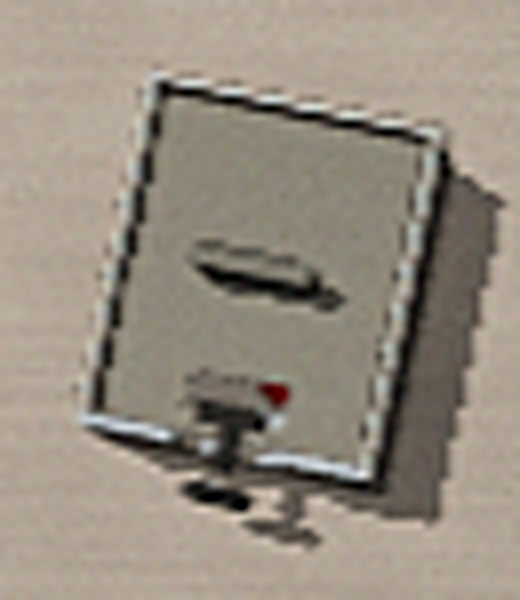

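View pics/c2.png

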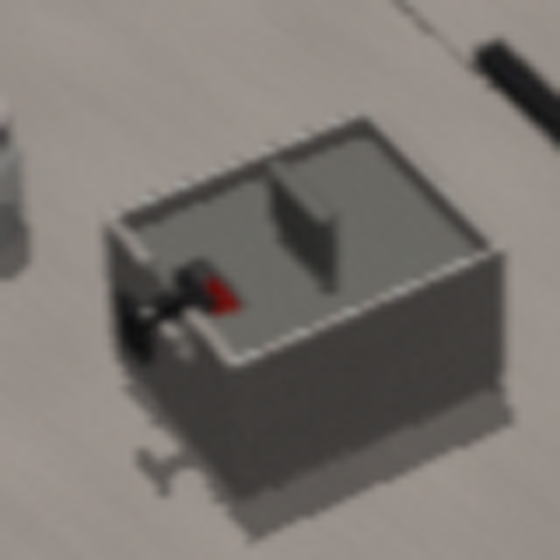

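The top crop shows the rim corners at about (155,72), (445,128), (375,485) and (82,422), the tab's press pad at about (215,495), and the handle along its middle. The side crop shows the tab at the box's front left.

```bash
cat > h.py <<'E'
import numpy as np,cv2
from station import *
def ray(cm,u,v,z):
    f=200/np.tan(np.radians(cm["fovy"]/2)); d=cm["rotation"]@np.array([(u-cm["cx"])/f,(v-cm["cy"])/f,1]); e=np.array(cm["eye"])
    return e+d*(z-e[2])/d[2]
def proj(cm,p):
    f=200/np.tan(np.radians(cm["fovy"]/2)); c=cm["rotation"].T@(np.array(p)-cm["eye"]); return np.array([cm["cx"]+f*c[0]/c[2],cm["cy"]+f*c[1]/c[2]])
E
python3 - <<'E'
from h import *
T=camera_model("top");S=camera_model("side")
c=np.array([(155,74),(443,130),(374,483),(84,420)])
P=np.array([ray(T,240+(u+.5)/8-.5,140+(v+.5)/8-.5,.106) for u,v in c])[:,:2]
print(P,P.mean(0)); e=np.linalg.norm(P-np.roll(P,-1,0),axis=1);print(e)
d=(P[0]+P[1]-P[2]-P[3]);w=P[0]+P[3]-P[1]-P[2];print(np.degrees(np.arctan2(d[1],d[0])),np.degrees(np.arctan2(-w[0],w[1])))
c=np.array([(112,226),(365,120),(502,258),(235,362)])
Q=np.array([ray(S,265+(u+.5)/7-.5,140+(v+.5)/7-.5,.106) for u,v in c])[:,:2];print("side",Q,Q.mean(0))
d=(Q[1]+Q[2]-Q[0]-Q[3]);print(np.degrees(np.arctan2(d[1],d[0])))
g=cv2.imread("pics/top0.png")
m=np.zeros(g.shape[:2],np.uint8);m[145:228,330:408]=cv2.inRange(g[145:228,330:408],(168,0,0),(255,255,255))
cs=max(cv2.findContours(m,0,2)[0],key=cv2.contourArea)
r=cv2.minAreaRect(cs);B=np.array([ray(T,u,v,.015) for u,v in cv2.boxPoints(r)]);print(r,B,B.mean(0))
for n,(u,v) in dict(jar=(215,190),bottle=(322,126),ram=(437,194)).items(): print(n,ray(T,u,v,dict(jar=.09,bottle=.16,ram=.045)[n]))
E
```

```text
[[0.70558335 0.25607144]
 [0.67839244 0.11631515]
 [0.50721485 0.14836239]
 [0.53718962 0.28807315]] [0.60709506 0.20220553]
[0.14237684 0.17415164 0.14289011 0.17140758]
-10.681473342470978 -11.560516061211228
side [[0.53378016 0.28108225]
 [0.69711886 0.2496473 ]
 [0.67085534 0.11116072]
 [0.51079444 0.15170064]] [0.6031372  0.19839773]
-12.547088986267385
((368.7440185546875, 187.4080047607422), (52.77120590209961, 62.073246002197266), 10.304845809936523) [[ 0.46005133 -0.05284969  0.015     ]
 [ 0.71177913 -0.09899359  0.015     ]
 [ 0.67290305 -0.31187458  0.015     ]
 [ 0.42235739 -0.26350945  0.015     ]] [ 0.56677273 -0.18180683  0.015     ]
jar [0.54639662 0.42774153 0.09      ]
bottle [0.78058525 0.01313255 0.16      ]
ram [ 0.5370303  -0.44934057  0.045     ]
```

```bash
python3 - <<'E'
from h import *
T=camera_model("top");S=camera_model("side")
for z in(.1,.12,.14,.16,.18): print(z,ray(T,275,246,z)[:2],ray(S,250,210,z)[:2],"|",ray(T,223,238,z)[:2],ray(S,232,178,z)[:2])
print("pad face top", ray(T,240+215/8-.45,140+507/8-.45,.104), "pad back",ray(T,240+215/8-.45,140+483/8-.45,.104))
t=np.radians(-11.3);R=np.array([[np.cos(t),-np.sin(t)],[np.sin(t),np.cos(t)]])
for d in(-.104,-.122,-.16): print(d,np.array([.605,.2])+R@[d,0])
# handle top check
h=np.array([.605,.2,.137]); print(proj(T,h),proj(S,h))
s=sense();A=s["ee_rot"];print("to prepress in tool axes",A.T@(np.r_[np.array([.605,.2])+R@[-.16,0],.26]-s["tcp_pos"]))
E
```

```text
0.1 [0.33106948 0.19068761] [0.3245875  0.20488156] | [0.36076944 0.39039418] [0.37948875 0.39060014]
0.12 [0.33217506 0.18860284] [0.31448269 0.18798118] | [0.36144791 0.38543749] [0.36852342 0.37078883]
0.14 [0.33328064 0.18651807] [0.30437788 0.17108079] | [0.36212638 0.3804808 ] [0.3575581  0.35097751]
0.16 [0.33438621 0.18443331] [0.29427307 0.15418041] | [0.36280485 0.37552412] [0.34659277 0.33116619]
0.18 [0.33549179 0.18234854] [0.28416826 0.13728003] | [0.36348332 0.37056743] [0.33562745 0.31135488]
pad face top [0.49564176 0.22486502 0.104     ] pad back [0.50719567 0.22499768 0.104     ]
-0.104 [0.50301608 0.2203784 ]
-0.122 [0.48536501 0.22390543]
-0.16 [0.44810165 0.23135138]
[272.22216626 173.44177154] [307.84041206 167.29748923]
to prepress in tool axes [0.36649814 0.27800835 0.03186527]
```

{"method": "jog_arm", "body": {"rows": [[[0.0407, 0.0309, 0, 0], [0.0407, 0.0309, 0, 0], [0.0407, 0.0309, 0, 0], [0.0407, 0.0309, 0, 0], [0.0407, 0.0309, 0, 0], [0.0407, 0.0309, 0, 0], [0.0407, 0.0309, 0, 0], [0.0407, 0.0309, 0, 0], [0.0407, 0.0309, 0, -0.084], [0, 0, 0.03, 0], [0, 0, 0.04, 0], [0, 0, 0.03, 0], [0, 0, 0, 0], [0, 0, 0, 0]]], "claw": 0}}

```text
time_s: 1.85
tcp_pos: [0.4486, 0.2323, 0.1933]
ee_rot: [[0.981, -0.195, 0.002], [-0.195, -0.981, 0.001], [0.001, -0.001, -1.0]]
wrist_force: [0.0, 0.0, -0.2]
gripper_width: 0.008
gripper_force: 0.0
```

{"method": "jog_arm", "body": {"rows": [[[0, 0, 0.022, 0], [0, 0, 0.021, 0], [0.006, 0, 0, 0], [0.006, 0, 0, 0], [0.004, 0, 0, 0], [0.002, 0, 0, 0], [0, 0, 0, 0]]]}}

```text
time_s: 2.72
tcp_pos: [0.4659, 0.2282, 0.1495]
ee_rot: [[0.981, -0.196, 0.0], [-0.196, -0.981, 0.0], [0.0, -0.0, -1.0]]
wrist_force: [-0.2, 0.6, 0.9]
gripper_width: 0.006
gripper_force: 0.0
```

```bash
python3 - <<'E'
from h import *
s=sense();print(s["time_s"],s["tcp_pos"],s["wrist_force"])
w=capture("wrist")[:,:,::-1];t=capture("top")[:,:,::-1][135:235,220:320];q=capture("side")[:,:,::-1][140:220,255:345]
t=cv2.resize(t,(280,280),interpolation=2);q=cv2.resize(q,(315,280),interpolation=2)
c=np.hstack([t,q]);c=cv2.copyMakeBorder(c,0,0,0,45,0)
cv2.imwrite("pics/w1.png",np.vstack([cv2.resize(w,(480,300)).copy() if 0 else cv2.copyMakeBorder(cv2.resize(w,(496,310)),0,0,0,144,0),c]))
E
```

```text
2.725 [0.4659295  0.22823603 0.14952206] [-0.17877475  0.56640782  0.91307774]
```

View pics/w1.png

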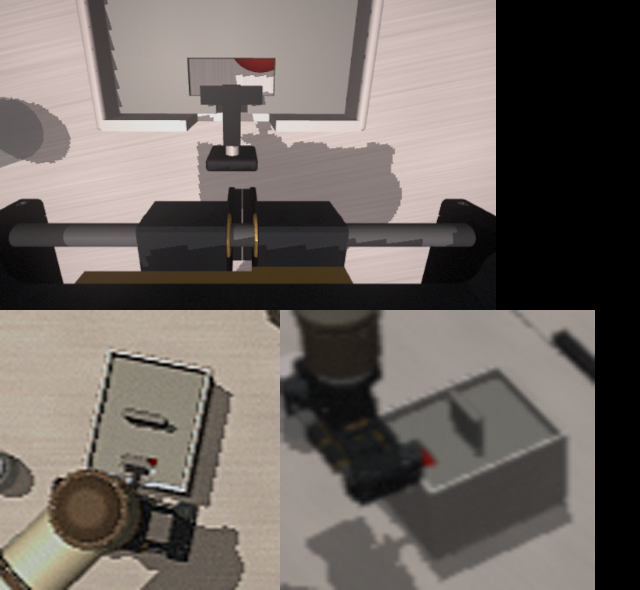

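The wrist view shows the pad at (232,160) and the closed fingers at (242,230). That is about 5 mm too far towards the right, so I'll shift 5 mm to tool -y. Then I'll approach by touch.

{"method": "jog_arm", "body": {"rows": [[[0, -0.005, 0, 0], [0.002, 0, 0, 0], [0.002, 0, 0, 0], [0.002, 0, 0, 0], [0.001, 0, 0, 0], [0, 0, 0, 0]]]}}

```text
time_s: 3.62
tcp_pos: [0.4736, 0.2317, 0.1492]
ee_rot: [[0.981, -0.196, -0.0], [-0.196, -0.981, -0.0], [-0.0, 0.0, -1.0]]
wrist_force: [0.4, -0.4, -0.3]
gripper_width: 0.005
gripper_force: 0.0
```

{"method": "jog_arm", "body": {"rows": [[[0.001, 0, 0, 0], [0.001, 0, 0, 0], [0.001, 0, 0, 0], [0, 0, 0, 0]]]}}

```text
time_s: 4.12
tcp_pos: [0.4766, 0.2312, 0.1492]
ee_rot: [[0.981, -0.196, -0.0], [-0.196, -0.981, -0.0], [-0.0, 0.0, -1.0]]
wrist_force: [-0.6, -0.7, -0.2]
gripper_width: 0.007
gripper_force: 0.0
```

{"method": "jog_arm", "body": {"rows": [[[0.001, 0, 0, 0], [0.001, 0, 0, 0], [0.001, 0, 0, 0], [0, 0, 0, 0]]]}}

```text
time_s: 4.62
tcp_pos: [0.4795, 0.2306, 0.1493]
ee_rot: [[0.981, -0.196, 0.0], [-0.196, -0.981, 0.0], [0.0, -0.0, -1.0]]
wrist_force: [0.1, 0.3, 0.2]
gripper_width: 0.005
gripper_force: 0.0
```

{"method": "jog_arm", "body": {"rows": [[[0.001, 0, 0, 0], [0.001, 0, 0, 0], [0.001, 0, 0, 0], [0, 0, 0, 0]]]}}

```text
time_s: 5.12
tcp_pos: [0.4824, 0.23, 0.1492]
ee_rot: [[0.981, -0.196, -0.0], [-0.196, -0.981, -0.0], [-0.0, 0.0, -1.0]]
wrist_force: [0.7, -0.1, -0.3]
gripper_width: 0.004
gripper_force: 0.0
```

{"method": "jog_arm", "body": {"rows": [[[0.001, 0, 0, 0], [0.001, 0, 0, 0], [0.001, 0, 0, 0], [0, 0, 0, 0]]]}}

```text
time_s: 5.62
tcp_pos: [0.4854, 0.2294, 0.1492]
ee_rot: [[0.981, -0.196, -0.0], [-0.196, -0.981, -0.0], [-0.0, 0.0, -1.0]]
wrist_force: [-0.2, -0.4, -0.3]
gripper_width: 0.005
gripper_force: 0.0
```

{"method": "jog_arm", "body": {"rows": [[[0.001, 0, 0, 0], [0.001, 0, 0, 0], [0.001, 0, 0, 0], [0, 0, 0, 0]]]}}

```text
time_s: 6.12
tcp_pos: [0.4879, 0.2289, 0.1492]
ee_rot: [[0.981, -0.196, -0.001], [-0.196, -0.981, -0.0], [-0.001, 0.0, -1.0]]
wrist_force: [-5.3, 1.7, 2.6]
gripper_width: 0.004
gripper_force: 2.5
```

{"method": "jog_arm", "body": {"rows": [[[0.001, 0, 0, 0], [0, 0, 0, 0]]]}}

```text
time_s: 6.38
tcp_pos: [0.4888, 0.2287, 0.1492]
ee_rot: [[0.981, -0.196, -0.001], [-0.196, -0.981, -0.0], [-0.001, 0.0, -1.0]]
wrist_force: [-5.1, 2.6, 2.8]
gripper_width: 0.004
gripper_force: 2.5
```

{"method": "jog_arm", "body": {"rows": [[[0.001, 0, 0, 0], [0, 0, 0, 0]]]}}

```text
time_s: 6.62
tcp_pos: [0.4898, 0.2285, 0.1492]
ee_rot: [[0.981, -0.196, -0.001], [-0.196, -0.981, -0.0], [-0.001, 0.0, -1.0]]
wrist_force: [-5.8, 2.4, 1.7]
gripper_width: 0.003
gripper_force: 2.7
```

{"method": "jog_arm", "body": {"rows": [[[0.001, 0, 0, 0], [0, 0, 0, 0]]]}}

```text
time_s: 6.88
tcp_pos: [0.4909, 0.2283, 0.1492]
ee_rot: [[0.981, -0.196, -0.001], [-0.196, -0.981, -0.0], [-0.001, 0.0, -1.0]]
wrist_force: [-5.0, 1.9, 2.7]
gripper_width: 0.008
gripper_force: 2.4
```

{"method": "jog_arm", "body": {"rows": [[[0.001, 0, 0, 0], [0, 0, 0, 0]]]}}

```text
time_s: 7.12
tcp_pos: [0.4919, 0.2281, 0.1492]
ee_rot: [[0.981, -0.196, -0.001], [-0.196, -0.981, -0.0], [-0.001, 0.0, -1.0]]
wrist_force: [-5.2, 1.5, 2.7]
gripper_width: 0.008
gripper_force: 2.7
```

{"method": "jog_arm", "body": {"rows": [[[0.0007, 0, 0, 0], [0, 0, 0, 0]]]}}

```text
time_s: 7.38
tcp_pos: [0.4925, 0.2279, 0.1492]
ee_rot: [[0.981, -0.196, -0.001], [-0.196, -0.981, -0.0], [-0.001, 0.0, -1.0]]
wrist_force: [-5.8, 2.1, 3.0]
gripper_width: 0.003
gripper_force: 2.8
```

{"method": "jog_arm", "body": {"rows": [[[0.0005, 0, 0, 0], [0, 0, 0, 0]]]}}

```text
time_s: 7.62
tcp_pos: [0.4929, 0.2279, 0.1492]
ee_rot: [[0.981, -0.196, -0.001], [-0.196, -0.981, -0.0], [-0.001, 0.0, -1.0]]
wrist_force: [-6.1, 2.7, 2.6]
gripper_width: 0.004
gripper_force: 3.0
```

{"method": "jog_arm", "body": {"rows": [[[0.0005, 0, 0, 0], [0, 0, 0, 0]]]}}

```text
time_s: 7.88
tcp_pos: [0.493, 0.2278, 0.1492]
ee_rot: [[0.981, -0.196, -0.002], [-0.196, -0.981, -0.0], [-0.002, 0.001, -1.0]]
wrist_force: [-6.4, 3.7, 3.7]
gripper_width: 0.005
gripper_force: 3.7
```

The TCP has stopped advancing at about 7 N, so this is the hard stop. I'll hold here for the lifters.

{"method": "jog_arm", "body": {"rows": [[[0, 0, 0, 0], [0, 0, 0, 0], [0, 0, 0, 0], [0, 0, 0, 0], [0, 0, 0, 0], [0, 0, 0, 0], [0, 0, 0, 0], [0, 0, 0, 0], [0, 0, 0, 0], [0, 0, 0, 0], [0, 0, 0, 0], [0, 0, 0, 0], [0, 0, 0, 0], [0, 0, 0, 0], [0, 0, 0, 0], [0, 0, 0, 0], [0, 0, 0, 0], [0, 0, 0, 0]]]}}

```text
time_s: 10.12
tcp_pos: [0.493, 0.2278, 0.1492]
ee_rot: [[0.981, -0.196, -0.002], [-0.196, -0.981, -0.0], [-0.001, 0.0, -1.0]]
wrist_force: [-7.6, 3.6, 3.6]
gripper_width: 0.009
gripper_force: 3.7
```

```bash
python3 - <<'E'
from h import *
s=sense();print(s["time_s"],s["tcp_pos"],s["wrist_force"])
w=capture("wrist")[:,:,::-1];q=capture("side")[:,:,::-1][140:220,265:345]
cv2.imwrite("pics/w2.png",np.hstack([w[:,80:560][:, :],cv2.resize(q,(320,400),interpolation=2)]))
E
```

```text
10.125 [0.4930357  0.22783898 0.14920449] [-7.5625759   3.64968624  3.62358069]
```

View pics/w2.png

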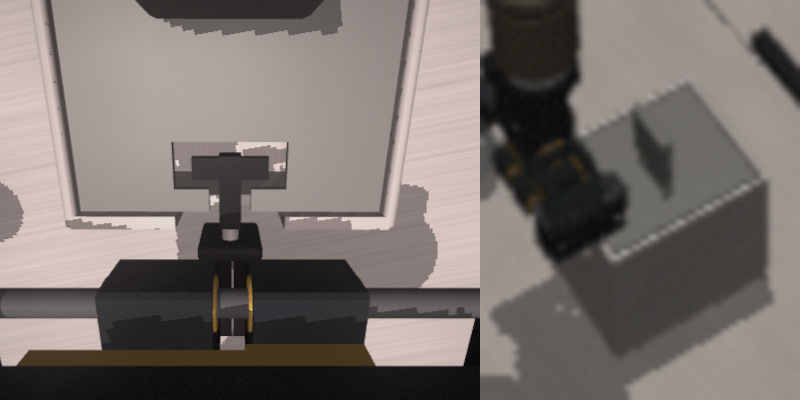

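The cover is up: its plate is now near rim level, and the fingers are centred on the pad. I'll release the tab, retreat, rise and look.

{"method": "jog_arm", "body": {"rows": [[[-0.004, 0, 0, 0], [-0.01, 0, 0, 0], [-0.02, 0, 0, 0], [0, 0, -0.04, 0], [0, 0, -0.05, 0], [0, 0, -0.04, 0], [0, 0, 0, 0], [0, 0, 0, 0]]]}}

```text
time_s: 11.22
tcp_pos: [0.4602, 0.2341, 0.2787]
ee_rot: [[0.981, -0.196, -0.0], [-0.196, -0.981, -0.0], [-0.0, 0.0, -1.0]]
wrist_force: [-0.8, -0.3, 0.1]
gripper_width: 0.0
gripper_force: 0.0
```

```bash
python3 - <<'E'
from h import *
s=sense();print(s["time_s"],s["tcp_pos"],s["wrist_force"],s["ee_rot"])
c=camera_model("wrist");w=capture("wrist")[:,:,::-1]
np.savez("w3.npz",**c);print(c)
cv2.imwrite("pics/w3.png",w)
E
```

```text
11.225 [0.46023036 0.23406667 0.27865567] [-0.83552638 -0.2810323   0.06383051] [[ 9.80618803e-01 -1.95925246e-01 -2.46435564e-04]
 [-1.95925294e-01 -9.80618807e-01 -1.86283978e-04]
 [-2.05161615e-04  2.30956532e-04 -9.99999952e-01]]
{'fovy': 62.44357053534647, 'cx': 312.12937250869135, 'cy': 204.71856348336178, 'eye': array([0.53953438, 0.2191028 , 0.36968305]), 'rotation': array([[-1.95708432e-01, -9.37025650e-01, -2.89276928e-01],
       [-9.80661898e-01,  1.87202181e-01,  5.70752640e-02],
       [ 6.72285548e-04,  2.94852971e-01, -9.55542397e-01]])}
```

View pics/w3.png

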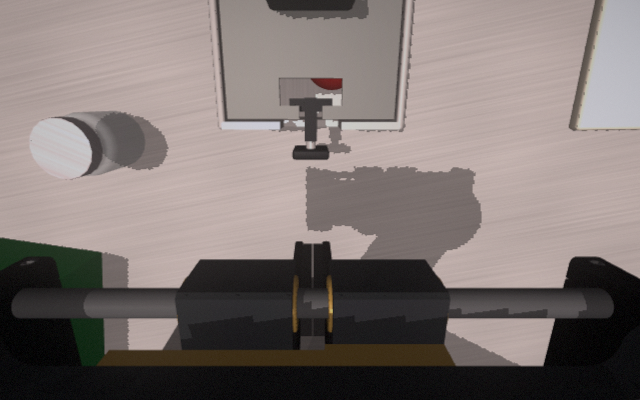

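The front rim corners are at (220,130) and (405,130), and the handle sits at the top edge at (310,5). I'll compute the box's position from the rim.

```bash
python3 - <<'E'
from h import *
c=dict(np.load("w3.npz"))
a=ray(c,220,130,.106)[:2];b=ray(c,404.5,130,.106)[:2];print(a,b,np.linalg.norm(a-b),np.degrees(np.arctan2((a-b)[1],(a-b)[0]))-90)
for n,u,v,z in(("L",210,0,.106),("R",412.5,0,.106),("fin top front L",271,9,.149),("fin R",352,9,.149)):print(n,ray(c,u,v,z))
t=np.radians(-11.3);ex=np.array([np.cos(t),np.sin(t)])
print("centre",(a+b)/2+.088*ex)
E
```

```text
[0.53374695 0.29350165] [0.50551367 0.15206748] 0.14422461936886674 -11.289070424611793
L [0.62120104 0.27571302 0.106     ]
R [0.59340708 0.13631437 0.106     ]
fin top front L [0.59632514 0.23243017 0.149     ]
fin R [0.58695367 0.18543174 0.149     ]
centre [0.6059244 0.2055413]
```

{"method": "jog_arm", "body": {"rows": [[[0.0495, 0, 0, 0], [0.0495, 0, 0, 0], [0.0495, -0.0005, 0, 0], [0, 0, 0, 0.1745], [0, 0, 0, 0.1745], [0, 0, 0, 0.1745], [0, 0, 0, 0.1745], [0, 0, 0, 0.1745], [0, 0, 0, 0.1745], [0, 0, 0, 0.1745], [0, 0, 0, 0.1745], [0, 0, 0, 0.1748], [0, 0, 0.03, 0], [0, 0, 0, 0], [0, 0, 0, 0]]], "claw": 1}}

```text
time_s: 13.15
tcp_pos: [0.6066, 0.2058, 0.249]
ee_rot: [[-0.195, -0.981, -0.0], [-0.981, 0.195, -0.001], [0.001, 0.0, -1.0]]
wrist_force: [0.7, 0.4, 0.5]
gripper_width: 0.998
gripper_force: 0.0
```

```bash
python3 - <<'E'
from h import *
s=sense();print(s["time_s"],s["tcp_pos"],s["wrist_force"],s["ee_rot"],s["joints"])
cv2.imwrite("pics/w4.png",capture("wrist")[:,:,::-1])
print(camera_model("wrist"))
E
```

```text
13.15 [0.60655503 0.20581364 0.24904277] [0.69641946 0.37136221 0.50773856] [[-1.95196727e-01 -9.80764082e-01 -2.32399168e-04]
 [-9.80763517e-01  1.95196864e-01 -1.05299621e-03]
 [ 1.07810445e-03  2.23872119e-05 -9.99999419e-01]] [ 3.32063455e+01  2.53159541e+01 -7.83807410e-01  4.80737084e-02
 -6.39444288e+01 -4.44837016e+01]
{'fovy': 62.44357053534647, 'cx': 312.12937250869135, 'cy': 204.71856348336178, 'eye': array([0.59040434, 0.12723141, 0.34079026]), 'rotation': array([[-0.98079222,  0.18612782,  0.05833581],
       [ 0.19505288,  0.93742765,  0.28841597],
       [-0.00100337,  0.2942547 , -0.95572651]])}
```

View pics/w4.png

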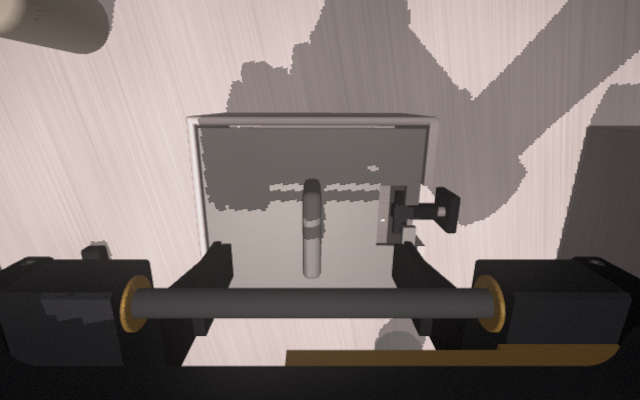

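The fin at (312,180–278) lies midway between the fingers at (222) and (403). I'll narrow the opening, descend and grip.

{"method": "jog_arm", "body": {"rows": [[[0, 0, 0.02, 0], [0, 0, 0.02, 0], [0, 0, 0.015, 0], [0, 0, 0.008, 0], [0, 0, 0.005, 0], [0, 0, 0, 0], [0, 0, 0, 0]]], "claw": 0.5}}

```text
time_s: 14.08
tcp_pos: [0.6065, 0.206, 0.1819]
ee_rot: [[-0.195, -0.981, 0.001], [-0.981, 0.195, 0.0], [-0.001, -0.001, -1.0]]
wrist_force: [0.2, -0.1, -0.1]
gripper_width: 0.505
gripper_force: 0.0
```

{"method": "jog_arm", "body": {"rows": [[[0, 0, 0, 0], [0, 0, 0, 0], [0, 0, 0, 0], [0, 0, 0, 0], [0, 0, 0, 0], [0, 0, 0, 0]]], "claw": 0}}

```text
time_s: 14.82
tcp_pos: [0.6063, 0.2059, 0.1813]
ee_rot: [[-0.196, -0.981, 0.0], [-0.981, 0.196, 0.0], [-0.0, -0.0, -1.0]]
wrist_force: [0.3, -0.7, 0.3]
gripper_width: 0.141
gripper_force: 30.0
```

{"method": "jog_arm", "body": {"rows": [[[0, 0, -0.003, 0], [0, 0, -0.005, 0], [0, 0, -0.008, 0], [0, 0, -0.012, 0], [0, 0, -0.015, 0], [0, 0, -0.015, 0], [0, 0, -0.015, 0], [0, 0, -0.01, 0], [0, 0, -0.005, 0], [0, 0, 0, 0], [0, 0, 0, 0]]]}}

```text
time_s: 16.2
tcp_pos: [0.6059, 0.2058, 0.2685]
ee_rot: [[-0.196, -0.981, -0.001], [-0.981, 0.196, -0.001], [0.001, 0.001, -1.0]]
wrist_force: [-0.2, 0.2, -1.7]
gripper_width: 0.136
gripper_force: 30.0
```

```bash
python3 - <<'E'
from h import *
s=sense();print(s["time_s"],s["tcp_pos"],s["wrist_force"],s["moment"],s["gripper_width"])
print(s["ee_rot"].T@(np.array([.567,-.182,s["tcp_pos"][2]])-s["tcp_pos"]))
E
```

```text
16.2 [0.60594843 0.20575839 0.26851358] [-0.16897709  0.15909333 -1.6694233 ] [ 0.11686939 -0.0833622  -0.04063753] 0.13632716100283845
[ 3.87885670e-01 -3.76585973e-02  2.86506755e-04]
```

{"method": "jog_arm", "body": {"rows": [[[0.015, -0.0015, 0, 0], [0.03, -0.003, 0, 0], [0.04, -0.004, 0, 0], [0.04, -0.004, 0, 0], [0.04, -0.004, 0, 0], [0.04, -0.004, 0, 0], [0.04, -0.004, 0, 0], [0.04, -0.004, 0, 0], [0.04, -0.004, 0, 0], [0.03, -0.0025, 0, 0], [0.02, -0.0015, 0, 0], [0.012, -0.001, 0, 0], [0, 0, 0, 0], [0, 0, 0, 0]]]}}

```text
time_s: 17.95
tcp_pos: [0.5675, -0.1803, 0.2692]
ee_rot: [[-0.195, -0.981, 0.0], [-0.981, 0.195, 0.0], [-0.0, 0.0, -1.0]]
wrist_force: [-0.9, -0.5, -2.2]
gripper_width: 0.129
gripper_force: 30.0
```

```bash
python3 - <<'E'
from h import *
s=sense();print(s["time_s"],s["tcp_pos"],s["wrist_force"],s["moment"],s["gripper_width"])
c=camera_model("wrist");w=capture("wrist")[:,:,::-1];q=capture("side")[:,:,::-1][160:300,300:440]
np.savez("w5.npz",**c)
cv2.imwrite("pics/w5.png",np.hstack([w[:,:],cv2.resize(w[:,:1],(1,400))]))
cv2.imwrite("pics/w5.png",np.vstack([w,cv2.copyMakeBorder(cv2.resize(q,(198,198)),0,0,0,442,0)]))
E
```

```text
17.95 [ 0.56748926 -0.18031615  0.26921221] [-0.85257445 -0.50660778 -2.18630324] [ 0.12672892 -0.04631175  0.02310985] 0.1293231157135641
```

View pics/w5.png

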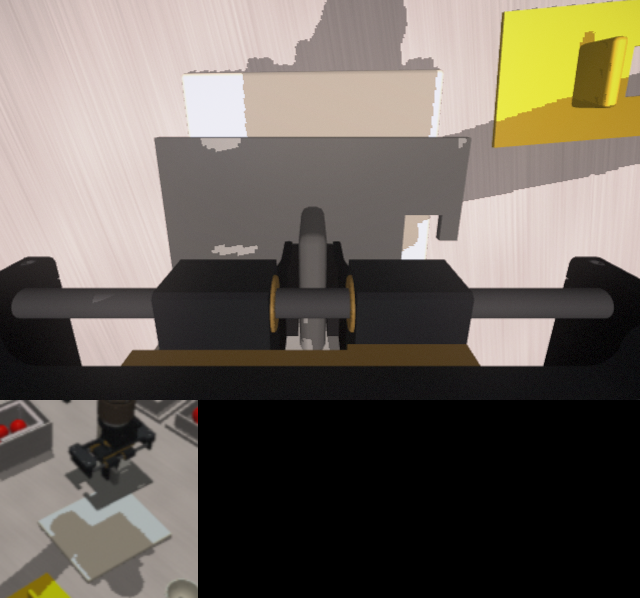

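The cover is held level, and the board's far corners are at (183,72) and (442,70). I'll refine the board centre from these.

```bash
python3 - <<'E'
from h import *
c=dict(np.load("w5.npz"));s=sense()
a=ray(c,183,74,.015)[:2];b=ray(c,442,72,.015)[:2];d=(a-b);L=np.linalg.norm(d);d/=L
ctr=(a+b)/2+.11*np.array([-d[1],d[0]]);print(a,b,L,np.degrees(np.arctan2(d[1],d[0])),ctr)
print((s["ee_rot"].T[:2,:2]@(ctr-s["tcp_pos"][:2])))
E
```

```text
[ 0.6696301  -0.31020577] [ 0.42158024 -0.26285949] 0.2525280245544121 -10.80629444991225 [ 0.56622898 -0.1784833 ]
[-0.00139542  0.00162343]
```

{"method": "jog_arm", "body": {"rows": [[[-0.0014, 0.0016, 0.015, 0], [0, 0, 0.025, 0], [0, 0, 0.03, 0], [0, 0, 0.03, 0], [0, 0, 0.025, 0], [0, 0, 0.02, 0], [0, 0, 0.01, 0], [0, 0, 0.005, 0], [0, 0, 0.004, 0], [0, 0, 0.003, 0], [0, 0, 0, 0], [0, 0, 0, 0]]]}}

```text
time_s: 19.55
tcp_pos: [0.5663, -0.1794, 0.1027]
ee_rot: [[-0.196, -0.981, 0.001], [-0.981, 0.196, -0.0], [-0.0, -0.001, -1.0]]
wrist_force: [1.2, -0.5, -1.6]
gripper_width: 0.132
gripper_force: 30.0
```

{"method": "jog_arm", "body": {"rows": [[[0, 0, 0.001, 0], [0, 0, 0.001, 0], [0, 0, 0.001, 0], [0, 0, 0, 0]]]}}

```text
time_s: 20.05
tcp_pos: [0.566, -0.1793, 0.0991]
ee_rot: [[-0.196, -0.981, -0.0], [-0.981, 0.196, 0.0], [0.0, 0.0, -1.0]]
wrist_force: [0.6, 0.0, -1.7]
gripper_width: 0.13
gripper_force: 30.0
```

{"method": "jog_arm", "body": {"rows": [[[0, 0, 0.001, 0], [0, 0, 0.001, 0], [0, 0, 0, 0]]]}}

```text
time_s: 20.42
tcp_pos: [0.566, -0.1793, 0.0971]
ee_rot: [[-0.196, -0.981, -0.0], [-0.981, 0.196, 0.0], [0.0, 0.0, -1.0]]
wrist_force: [-0.5, 1.2, -1.9]
gripper_width: 0.137
gripper_force: 30.0
```

{"method": "jog_arm", "body": {"rows": [[[0, 0, 0.0007, 0], [0, 0, 0, 0]]]}}

```text
time_s: 20.68
tcp_pos: [0.566, -0.1793, 0.0965]
ee_rot: [[-0.196, -0.981, -0.0], [-0.981, 0.196, 0.0], [0.0, 0.0, -1.0]]
wrist_force: [0.4, 0.0, -1.9]
gripper_width: 0.134
gripper_force: 30.0
```

{"method": "jog_arm", "body": {"rows": [[[0, 0, 0.0007, 0], [0, 0, 0, 0]]]}}

```text
time_s: 20.92
tcp_pos: [0.5661, -0.1793, 0.0963]
ee_rot: [[-0.195, -0.981, 0.0], [-0.981, 0.195, -0.0], [0.0, -0.0, -1.0]]
wrist_force: [-1.4, 0.9, 0.6]
gripper_width: 0.137
gripper_force: 30.0
```

Touchdown. I'll open the gripper and rise.

{"method": "jog_arm", "body": {"rows": [[[0, 0, 0, 0], [0, 0, 0, 0], [0, 0, 0, 0], [0, 0, 0, 0], [0, 0, -0.005, 0], [0, 0, -0.02, 0], [0, 0, -0.04, 0], [0, 0, -0.05, 0], [0, 0, -0.05, 0], [0.05, 0, 0, 0], [0.05, 0, 0, 0], [0.05, 0, 0, 0], [0, 0, 0, 0], [0, 0, 0, 0], [0, 0, 0, 0]]], "claw": 0.5}}

```text
time_s: 22.8
tcp_pos: [0.537, -0.3254, 0.2611]
ee_rot: [[-0.194, -0.981, 0.0], [-0.981, 0.194, 0.0], [-0.0, -0.0, -1.0]]
wrist_force: [-0.6, 0.5, -0.2]
gripper_width: 0.502
gripper_force: 0.0
```

```bash
python3 - <<'E'
from h import *
s=sense();print(s["time_s"],s["tcp_pos"],s["wrist_force"],s["gripper_width"])
t=capture("top")[:,:,::-1][100:250,180:460];q=capture("side")[:,:,::-1][140:330,240:470]
cv2.imwrite("pics/end.png",np.hstack([cv2.resize(t,(448,240),interpolation=2),cv2.resize(q,(290,240),interpolation=2)]))
E
```

```text
22.8 [ 0.53702794 -0.32541594  0.26106472] [-0.57241296  0.51771239 -0.24740142] 0.5022299744114453
```

View pics/end.png

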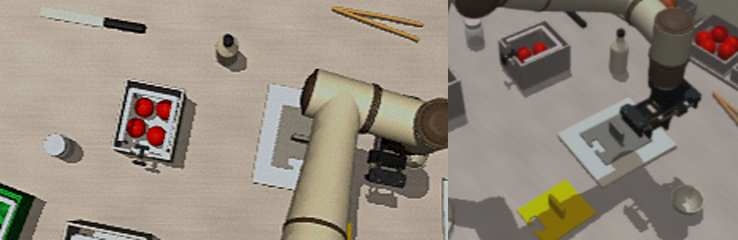

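The cover lies flat with its handle up in the middle of the board at (615,135). The box is open, and the bottle, jar and ramekin stand where they were.

```bash
python3 -c "
from station import *
print(finish_job())"
```

```text
the job is handed in; nothing more can be done
None
```

The job is handed in at about 23 s: I pressed the tab to its stop at about 8 N, the cover rose, and it now lies flat and handle up in the middle of the white board, with the bottle, jar and ramekin left where they stood.

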